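# Fit the tube carousel on the mixer's toothed drive stub and lock it

### The job

Pick up the tube carousel and put it on the specimen mixer's slanted drive stub: turn it until its bore lines up with the four teeth, then slide it fully home so that it sits flush on the stub's shoulder. Only then throw the mixer's lock lever all the way over to the other side, let go of everything, and leave the other things on the bench where they are.

Things in the scene. Friction and masses are not known exactly. Their poses are not given: they have to be found in the camera images.
- carousel: Loose tube carousel, 0.3 to 0.5 kg, flat on the bench, any yaw: aluminium disc 130 mm across, 8 mm thick, top 48 mm above the bench, on a 56 mm square hub 40 mm tall. Origin: centre of the hub's underside = mouth of the bore; z up. Bore: plus-shaped blind hole, 40 mm deep: slots 44 x 15 mm along the carousel's x and y. Lines on the disc show the slots' directions; any of 4 quarter turns fits.
- carousel_grip (a point): Mid point of the carousel's upright black grip fin, centred on the disc: 60 mm long along the carousel's x, 16 mm thick along its y, from 48 to 94 mm above the carousel's origin; this point is 76 mm above it. Axes as the carousel's. White tube cups hang under the disc between the slots, clear of the stub.
- mixer: Specimen mixer, fixed: white foot plate 12 mm thick, from -110 to +70 mm in its x, -90 to +190 mm in its y, carrying a slanted white round gear motor 74 mm across. Origin on the bench; z up; the stub leans to its -x side. Place and yaw vary.
- stub_seat (a point): Centre of the drive stub's flat steel shoulder, 62 mm across, where the hub's underside must rest; at (-20, 0, 130) mm in the mixer's frame. z: stub axis, outward, leaning 0.5 rad (29 degrees) from vertical to the mixer's -x. The 4 teeth point along this frame's +-x and +-y. The start angle varies by 0.7 rad either way; the gear holds it, a torque above 0.35 N m turns it (stops at 0.8).
- stub_nose (a point): Tip of the stub, 36 mm from stub_seat along its axis; same axes. From the shoulder: 4 teeth, each 12 mm wide and reaching 20 mm from the axis, up to 24 mm; narrower lead-in teeth (9 mm wide, reaching 18.5 mm) up to 30 mm; round nose of 16 mm diameter up to 36 mm.
- lock (a joint): Lock lever on the foot plate, turning about the mixer's y axis; stays where it is left (friction 0.06 N m). 0: leans 0.5 rad to the mixer's -x side (unlocked; starts at 0 to 0.1). 1.0: leans 0.5 rad to the +x side (locked, at its stop). Pivot at (-40, 145, 34) mm in the mixer's frame.
- lock_tip (a point): Centre of the black ball, 26 mm across, on the end of the lock lever, 85 mm from the pivot; the rod is 10 mm thick. Moves with the lever.
- jar: Bystander: closed jar, 68 mm across, 100 mm tall, origin under its centre. Leave it alone.
- slide_box: Bystander: flat grey slide box 80 x 172 x 34 mm, origin under its centre. Leave it alone.
- binder: Bystander: white binder lying flat, 150 x 210 x 40 mm, origin under its centre. Leave it alone.
Things that resemble listed ones, but are neither listed nor needed, are in the scene too. Several things have the shape of the carousel; the one meant has the colours described above.

How it is judged:
On the way, in this order (a step that is already met when the one before it is completed fails the run):
1. the carousel sits fully home on the stub, its hub on the shoulder, with the lever still unlocked (distance between carousel and stub_seat below 0.005 m and angle between the z axis of carousel and the z axis of stub_seat, either way round below 0.07 rad and value of joint lock below 0.5 rad), for 0.2 s.
2. the lock lever is thrown over (distance between carousel and stub_seat below 0.005 m and angle between the z axis of carousel and the z axis of stub_seat, either way round below 0.07 rad and value of joint lock above 0.9 rad), for 0.2 s.
At the end, for the whole second after the job is handed in: The carousel sits on the stub with the centre of its hub's underside within 5 mm of the shoulder's centre and its axis within 0.07 rad of the stub's, at rest and let go; the lock lever stands above 0.9 of its 1.0 rad (all of step 2 and linear speed of carousel below 0.02 m/s); the robot touches nothing.
It fails at once if a bystander (jar, slide box, binder) is moved by more than 30 mm (distance of any of jar, slide_box, binder from where it was at the start of the episode above 0.03 m).
It also fails if it takes over 56 s, if anything falls off the work surface, if the arm or the gripper's body presses on something with over 40 N, if the wrist force passes 120 N, or if a joint passes its speed limit or range.

### The arm

A 7-joint arm with a two-finger parallel gripper is mounted at the origin on the work surface. World frame = base frame: x ahead of the robot, y to its left, z up, the work surface at z = 0. Lengths are in m, angles in rad, forces in N, time in s.
With the tool pointing down it reaches from about 0.425 to 0.95 m from the base axis. Payload 4.7 kg.
Tool frame: the origin (TCP) lies on the mounting face of the last link; the fingertips stand 182 mm ahead of it and the grasp point (between the pads) lies 164 mm ahead of it (arm.tcp_to_grasp is the distance from the TCP to the grasp point, in m); z points along the fingers, y is the line along which they close (so a half turn about z gives the same grasp; the last joint's range is limited). The gripper opens to 87 mm and grips with 3 to 60 N. Pads are 19 mm wide; open, the fingers measure 117 mm over their backs; the gripper's body (75 mm by 190 mm) begins 51 mm behind the grasp point.
Start: joints at [1.144, 0.469, -0.049, 1.532, 0.024, 1.141, -0.082], TCP at [0.262, -0.622, 0.405] pointing down, gripper open.
Joint ranges: [-2.59, 2.59], [-0.33, 1.99], [-1.39, 1.29], [0.1, 2.45], [-1.04, 4.18], [0.21, 1.99], [-2.66, 2.66]. Speed limits (rad/s): [2.57, 2.57, 3.14, 3.14, 3.14, 3.14, 3.14].

### API

Orientations are given as a rotation vector (axis times angle).
In Python, from rig import arm, imaging gives the robot as it stands. The module is installed in compiled form; this text tells all that it offers.
- The arm moves only by the shell command python3 -m crank 'ROWS'. ROWS is JSON, a list of rows, each an object with "slide": the shift along the tool's x, y, z in m, a list of three; "twist": the turn, a rotation vector about the tool's x, y, z in degrees, a list of three; "grip": the closure in counts, from 0 (fully open) to 255 (shut). In form: [{"slide": [tx, ty, tz], "twist": [ax, ay, az], "grip": grip}, ...]. A call has 1 to 12 rows; each row shifts and turns the commanded pose from where the row before left it, along the tool's axes as they then stand; what a row does not reach is not made up. A row lasts 1/8 s, in which the tool goes at most 62.5 mm and 10.7 degrees, less where a joint would pass 70% of its speed; a pose out of reach is approached as far as the arm can. A call is refused whole if a number of a shift passes 0.0625 or a number of a turn 10.7, either way. A call with a gripper value outside its range is refused whole. The fingers move at their own pace and stop on an object; the grip force is fixed at half the most. Time passes only in rows, so rows that do not move let the fingers close. It gives the time, the measured TCP pose, the force, the opening and the grip force at its end, in the units of the state.
- arm.observe(): the state, without advancing time (a new reading comes with each control period).
- imaging.get_image(name): name is "scene" or "side" or "wrist"; returns a dict with "color" (420x560x3 uint8, blue, green, red), "fx", "fy", "cx", "cy" (pixels), "rvec" (rotation vector, rad) and "tvec" (3), from world to camera coordinates, as OpenCV has them. Camera axes: x right, y down, z forward; pixel columns grow to the right and rows downward; lengths in m; the calibration is good to about 2 mm. A picture is of the moment at which its call begins. There is no depth.
- arm.finish_job(): hands the job in; it is judged then, once.
The state is a dict: "clock": time; "joint_pos": joint angles; "joint_vel": joint speeds; "joint_efforts": joint torques, N m; "eef_pos": TCP position; "tcp_rot": TCP orientation; "force": force on the tool from outside, world axes, zero at the start; "wrist_torque": the same for the moment, N m; "gripper_width": finger opening in m; "gripper_force": force on a finger pad.
Only numpy, scipy, OpenCV 4.12 (cv2) and the standard library are available. Lean on these libraries where they do the work, as an engineer would, in place of code of your own. Each camera call takes 0.05 s, during which the arm holds its last target. There are 200 camera calls.

## Working session

There is one attempt and no reset: what is moved stays moved. The work goes in short steps, Python scripts to look and compute and a shell command to move; the robot and the scene stay as the last step left them, time stands still between calls to the robot, and variables do not carry over. Pictures are saved under pics/ and viewed, at most 13 in all, crops included, and the job is handed in when it is done.

```bash
mkdir -p pics; python3 - <<'E'
from rig import arm, imaging
import cv2, pickle
s=arm.observe(); print(s['clock'],s['eef_pos'],s['tcp_rot'],s['force'],s['gripper_width'])
d={n:imaging.get_image(n) for n in ("scene","side","wrist")}
pickle.dump(d,open('i0.pkl','wb'))
for n in d:
    cv2.imwrite(f'pics/{n}0.png',d[n]['color'])
    print(n,d[n]['fx'],d[n]['cx'],d[n]['rvec'],d[n]['tvec'])
E
```

```text
0.0 [ 0.26142501 -0.62205599  0.40370466] [-3.07781273e+00 -6.20472356e-01  7.14010995e-04] [ 0.79813561  0.46132206 -1.03741813] 0.08693207639925721
scene 438.3291917736636 278.722182639642 [ 2.4401845   0.73279859 -0.21988528] [-0.48981059 -0.16574725  1.51510981]
side 494.2936172605437 281.06914984412117 [ 0.46820566 -2.72607843  1.1576412 ] [0.57316307 0.1766721  1.38668124]
wrist 320.76468287920846 285.6865102695664 [-2.39762206  1.59053715  0.24882157] [-0.67383554 -0.03803755  0.39162995]
```

View pics/scene0.png

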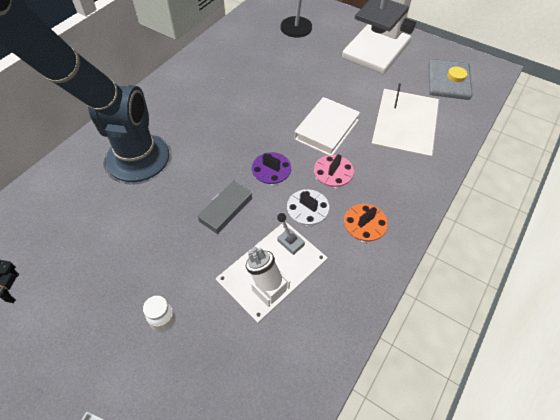

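View pics/side0.png

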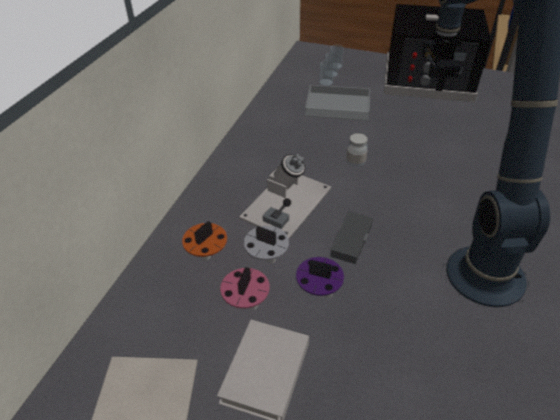

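```bash
cat > h.py <<'E'
import numpy as np, cv2, pickle
from scipy.spatial.transform import Rotation as R
def K(d): return np.array([[d['fx'],0,d['cx']],[0,d['fy'],d['cy']],[0,0,1.]])
def proj(d,P): return cv2.projectPoints(np.array(P,float).reshape(-1,1,3),np.array(d['rvec']),np.array(d['tvec']),K(d),None)[0].reshape(-1,2)
def plane(d,uv,z):
    M=R.from_rotvec(d['rvec']).as_matrix(); c=-M.T@d['tvec']
    r=M.T@np.linalg.inv(K(d))@np.array([uv[0],uv[1],1.]); return c+r*(z-c[2])/r[2]
def crop(d,x0,x1,y0,y1,k,f):
    im=cv2.resize(d['color'][y0:y1,x0:x1],None,fx=k,fy=k,interpolation=cv2.INTER_CUBIC)
    for u in range(-(-x0//20)*20,x1,20): cv2.putText(im,str(u),((u-x0)*k,10),0,.35,(0,255,255),1); cv2.line(im,((u-x0)*k,12),((u-x0)*k,18),(0,255,255),1)
    for v in range(-(-y0//20)*20,y1,20): cv2.putText(im,str(v),(0,(v-y0)*k+4),0,.35,(0,255,255),1); cv2.line(im,(24,(v-y0)*k),(30,(v-y0)*k),(0,255,255),1)
    cv2.imwrite(f,im)
E
python3 - <<'E'
from h import *
d=pickle.load(open('i0.pkl','rb'))
for n,pts in (('scene',[(308,206,.048),(157,312,.1),(271,168,.048),(220,278,.012),(260,318,.012),(326,260,.012),(288,224,.012),(137,160,0)]),('side',[(267,240,.048),(357,150,.05),(242,210,.012),(285,235,.012),(330,186,.012)])):
    for p in pts: print(n,p,plane(d[n],p[:2],p[2]).round(3))
crop(d['scene'],212,347,185,325,4,'pics/c1.png')
crop(d['side'],232,342,140,265,4,'pics/c2.png')
E
```

```text
scene (308, 206, 0.048) [0.613 0.123 0.048]
scene (157, 312, 0.1) [ 0.481 -0.395  0.1  ]
scene (271, 168, 0.048) [0.434 0.185 0.048]
scene (220, 278, 0.012) [ 0.522 -0.207  0.012]
scene (260, 318, 0.012) [ 0.684 -0.241  0.012]
scene (326, 260, 0.012) [0.745 0.01  0.012]
scene (288, 224, 0.012) [0.585 0.053 0.012]
scene (137, 160, 0) [ 0.007 -0.008  0.   ]
side (267, 240, 0.048) [0.61  0.116 0.048]
side (357, 150, 0.05) [ 0.465 -0.388  0.05 ]
side (242, 210, 0.012) [ 0.745 -0.011  0.012]
side (285, 235, 0.012) [0.579 0.048 0.012]
side (330, 186, 0.012) [ 0.512 -0.215  0.012]
```

View pics/c1.png

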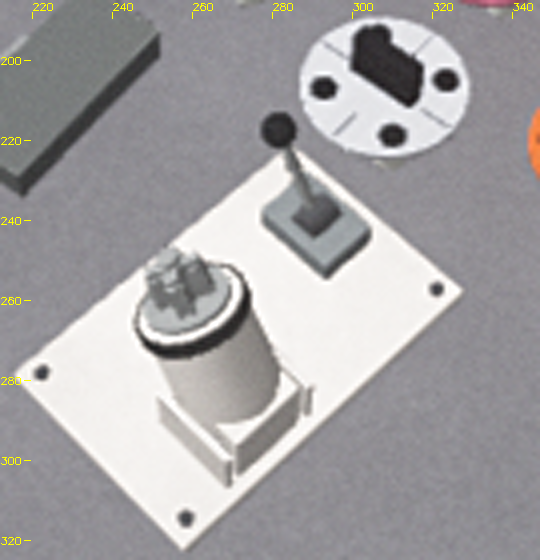

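View pics/c2.png

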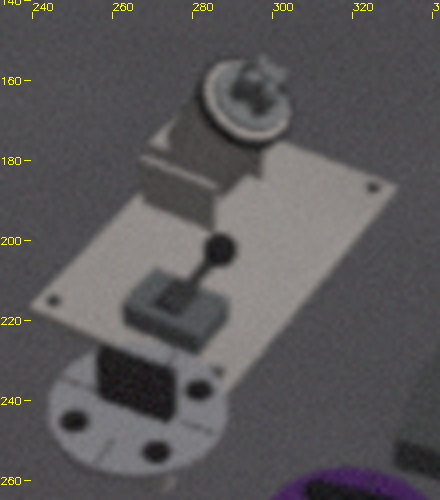

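```bash
cat > fit.py <<'E'
from h import *
from scipy.optimize import least_squares
d=pickle.load(open('i0.pkl','rb'))
L=np.array([[-.11,-.09,.012],[.07,-.09,.012],[.07,.19,.012],[-.11,.19,.012]])
obs={'scene':{0:(216,278.5),1:(257.75,322.5),2:(327.75,257.75),3:(284.5,222.5)},'side':{0:(331.25,186.75),2:(240,216.25)}}
def T(p,P): c,s=np.cos(p[2]),np.sin(p[2]); return np.asarray(P)@np.array([[c,-s,0],[s,c,0],[0,0,1]]).T+[p[0],p[1],0]
f=lambda p:np.concatenate([(proj(d[n],T(p,L[list(o)]))-np.array(list(o.values()))).ravel() for n,o in obs.items()])
r=least_squares(f,[.63,-.1,-.2]); M=r.x
np.save('M.npy',M)
if __name__=='__main__':
    print(M,r.fun.round(1))
    tipl=lambda q:[-.04+.085*np.sin(q-.5),.145,.034+.085*np.cos(q-.5)]
    print('lock tip 0,.1,1',T(M,[tipl(0),tipl(.1),tipl(1)]).round(4))
    seat=[-.02,0,.13]; print('seat',T(M,[seat]))
    for n in('scene','side'): print(n,'tip',proj(d[n],T(M,[tipl(0),tipl(.1)])).round(1).tolist(),'seat',proj(d[n],T(M,[seat])).round(1))
    # carousel
    S=lambda n,u,v,x0,y0:plane(d[n],(x0+u/4,y0+v/4),.048)
    for n,x0,y0,ps in(('scene',212,185,[(335,48),(435,118),(345,122),(425,47),(384.5,86.5)]),('side',232,140,[(68,380),(200,430),(98,460),(172,360),(138,409)])):
        w=[S(n,*p,x0,y0) for p in ps]
        print(n,[a.round(4).tolist() for a in w]); e=w[1]-w[0];g=w[3]-w[2]; print(np.degrees(np.arctan2(e[1],e[0])),np.degrees(np.arctan2(g[1],g[0])))
    from rig import arm
    s=arm.observe(); Rt=R.from_rotvec(s['tcp_rot']).as_matrix(); w=d['wrist']; C=R.from_rotvec(w['rvec']).as_matrix()
    print('tool R',Rt.round(3)); print('cam in tool',(Rt.T@(-C.T@w['tvec']-s['eef_pos'])).round(3)); print((Rt.T@C.T).round(3))
E
python3 fit.py
```

```text
[ 0.63643327 -0.1519183  -0.21448151] [-1.6 -0.  -0.2  0.2 -0.   0.  -0.1 -1.8 -0.4 -1.  -1.9 -0.2]
lock tip 0,.1,1 [[ 0.5884  0.0069  0.1086]
 [ 0.5959  0.0053  0.1123]
 [ 0.668  -0.0104  0.1086]]
seat [[ 0.61689154 -0.14766148  0.13      ]]
scene tip [[281.1, 217.8], [283.0, 218.7]] seat [[258.  259.5]]
side tip [[286.5, 202.1], [284.3, 200.3]] seat [[294.2 163.5]]
scene [[0.5632, 0.1307, 0.048], [0.6611, 0.117, 0.048], [0.6062, 0.0762, 0.048], [0.6211, 0.1703, 0.048], [0.6142, 0.1207, 0.048]]
-7.922834661632109 80.9693161793631
side [[0.6669, 0.1143, 0.048], [0.5594, 0.1288, 0.048], [0.6175, 0.179, 0.048], [0.6022, 0.0703, 0.048], [0.6083, 0.1244, 0.048]]
172.33529934439164 -97.99757004266148
tool R [[ 0.922  0.387 -0.001]
 [ 0.387 -0.922  0.001]
 [-0.    -0.001 -1.   ]]
cam in tool [ 0.083 -0.     0.021]
[[ 0.001 -0.953 -0.302]
 [ 1.     0.001 -0.001]
 [ 0.001 -0.302  0.953]]
```

```bash
cat >> h.py <<'E'
M=np.load('M.npy') if __import__('os').path.exists('M.npy') else None
def frame(yaw,tilt=0.,tdir=0.):
    """tool rot: pointing down, x at world yaw(deg); then leaned so tool z = -(axis tilted)"""
    b=R.from_euler('z',yaw,degrees=True)*R.from_euler('x',180,degrees=True)
    ax=np.array([-np.sin(tdir),np.cos(tdir),0])   # rotate up-axis toward dir tdir
    return R.from_rotvec(ax*tilt)*b
def plan(pos,Rt,n,start=None):
    from rig import arm
    s=arm.observe(); p0,R0=(np.array(s['eef_pos']),R.from_rotvec(s['tcp_rot'])) if start is None else start
    w=(R0.inv()*Rt).as_rotvec()/n; dR=R.from_rotvec(w); p=R0.inv().apply(np.array(pos)-p0)
    A=sum(R.from_rotvec(w*k).as_matrix() for k in range(n)); t=np.linalg.solve(A,p)
    print(n,'x slide',t.round(4).tolist(),'twist',np.degrees(w).round(2).tolist())
    P=p0.copy();Q=R0;tr=[]
    for k in range(n): P=P+Q.apply(t);Q=Q*dR;tr.append(P.round(2).tolist())
    print(tr)
E
python3 - <<'E'
from h import *
a=R.from_euler('z',M[2]).apply([-np.sin(.5),0,np.cos(.5)]); seat=np.array([.6169,-.1477,.13])
d0=M[2]+np.pi; Rt=frame(np.degrees(M[2])+90,.5,d0); print(Rt.as_matrix().round(3),a)
plan(seat+.33*a,Rt,12)
E
```

```text
[[ 0.213  0.857  0.468]
 [ 0.977 -0.187 -0.102]
 [-0.     0.479 -0.878]] [-0.4684404   0.10204134  0.87758256]
12 x slide [0.0443, -0.0164, -0.0033] twist [-2.21, 1.14, -4.48]
[[0.3, -0.59, 0.41], [0.33, -0.55, 0.41], [0.36, -0.52, 0.41], [0.38, -0.48, 0.42], [0.4, -0.44, 0.42], [0.42, -0.39, 0.42], [0.44, -0.35, 0.43], [0.45, -0.3, 0.43], [0.46, -0.26, 0.43], [0.46, -0.21, 0.43], [0.46, -0.16, 0.42], [0.46, -0.11, 0.42]]
```

```bash
python3 -m crank '[{"slide":[0.0443,-0.0164,-0.0033],"twist":[-2.21,1.14,-4.48],"grip":0},{"slide":[0.0443,-0.0164,-0.0033],"twist":[-2.21,1.14,-4.48],"grip":0},{"slide":[0.0443,-0.0164,-0.0033],"twist":[-2.21,1.14,-4.48],"grip":0},{"slide":[0.0443,-0.0164,-0.0033],"twist":[-2.21,1.14,-4.48],"grip":0},{"slide":[0.0443,-0.0164,-0.0033],"twist":[-2.21,1.14,-4.48],"grip":0},{"slide":[0.0443,-0.0164,-0.0033],"twist":[-2.21,1.14,-4.48],"grip":0},{"slide":[0.0443,-0.0164,-0.0033],"twist":[-2.21,1.14,-4.48],"grip":0},{"slide":[0.0443,-0.0164,-0.0033],"twist":[-2.21,1.14,-4.48],"grip":0},{"slide":[0.0443,-0.0164,-0.0033],"twist":[-2.21,1.14,-4.48],"grip":0},{"slide":[0.0443,-0.0164,-0.0033],"twist":[-2.21,1.14,-4.48],"grip":0},{"slide":[0.0443,-0.0164,-0.0033],"twist":[-2.21,1.14,-4.48],"grip":0},{"slide":[0.0443,-0.0164,-0.0033],"twist":[-2.21,1.14,-4.48],"grip":0}]'
python3 - <<'E'
from h import *
from rig import arm,imaging
s=arm.observe(); print(s['eef_pos'],R.from_rotvec(s['tcp_rot']).as_matrix().round(3).tolist(),s['joint_pos'])
w=imaging.get_image('wrist'); s=arm.observe(); print(s['eef_pos'],s['joint_vel']); pickle.dump((w,s),open('w1.pkl','wb'))
cv2.imwrite('pics/w1.png',w['color'])
E
```

```text
clock: 1.65
eef_pos: [0.4618, -0.1126, 0.4196]
tcp_rot: [2.112, 1.708, 0.436]
force: [-0.1, 0.6, 0.4]
gripper_width: 0.0869
gripper_force: 0.0
[ 0.4618068  -0.11260883  0.4196467 ] [[0.21, 0.857, 0.471], [0.978, -0.183, -0.103], [-0.002, 0.482, -0.876]] [ 0.62275398  0.06174331 -0.49697112  2.09371074  0.14443954  0.49593525
 -0.18649957]
[ 0.46106972 -0.10623295  0.41898341] [ 0.02777577  0.02035797  0.02329191 -0.03332111 -0.05008115  0.07318503
  0.0735085 ]
```

View pics/w1.png

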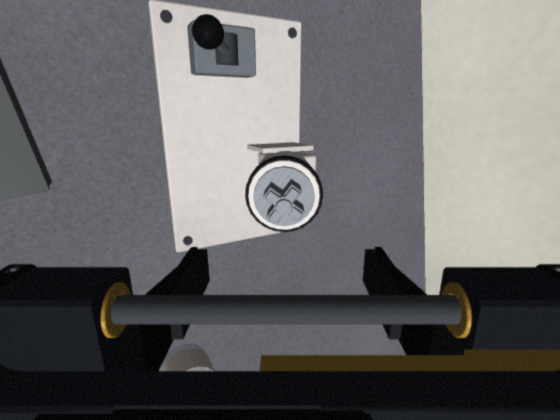

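```bash
python3 - <<'E'
from h import *
from rig import arm,imaging
w=imaging.get_image('wrist'); s=arm.observe(); print(s['eef_pos'],s['joint_vel'].round(3)); pickle.dump((w,s),open('w2.pkl','wb'))
crop(w,235,335,145,240,6,'pics/w2.png')
E
```

```text
[ 0.46131035 -0.10901799  0.41924643] [ 0.039  0.023  0.082 -0.041  0.004  0.02   0.024]
```

View pics/w2.png

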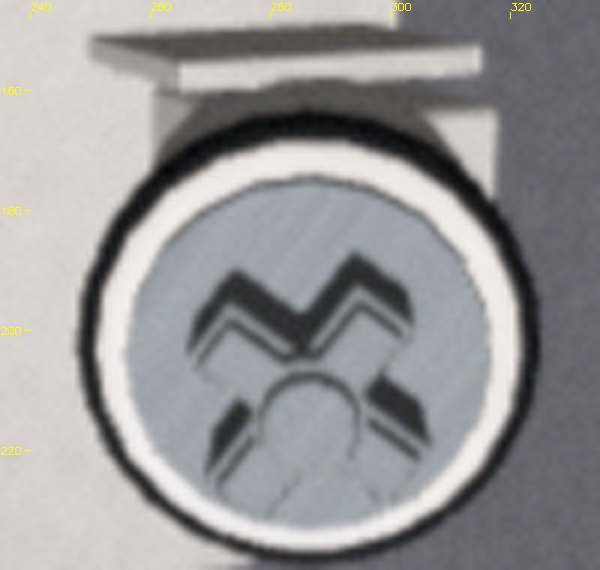

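```bash
cat > stub.py <<'E'
from h import *
from scipy.optimize import least_squares
w,s=pickle.load(open('w2.pkl','rb'))
F0=R.from_euler('z',M[2])*R.from_euler('y',-.5)
c=lambda u,v:np.array([235+u/6,145+v/6])
obs=np.array([c(237,270),c(190,340),c(303,318),c(355,252),c(408,292)])
ph=np.linspace(0,2*np.pi,181)[:-1]; ring=np.c_[.031*np.cos(ph),.031*np.sin(ph),0*ph]
box=np.r_[c(127,175),c(492,528)]
def corners(th,k):
    b=R.from_euler('z',th+k*np.pi/2).apply([[.02,-.006,0],[.02,.006,0],[.006,.006,0]]); return b
def f(p,full=False):
    F=F0*R.from_euler('z',p[3])
    # UL tooth = local +x rotated : corner order fixed by orientation (viewed from outside, CCW)
    L=np.array([[.02,-.006,0],[.02,.006,0],[.006,-.006,0],[.006,-.02,0],[-.006,-.02,0]])
    e=proj(w,p[:3]+F.apply(L))-obs
    q=proj(w,p[:3]+F.apply(ring)); eb=np.r_[q.min(0),q.max(0)]-box
    return np.r_[e.ravel()*.5,eb*1.]
best=min((least_squares(f,[.617,-.148,.13,t]) for t in np.arange(0,6.2,.5)),key=lambda r:r.cost)
print(best.x, best.fun.round(2)); p=best.x
th=(p[3]+np.pi/4)%(np.pi/2)-np.pi/4; print('theta',th)
np.save('stub.npy',[*p[:3],th])
# camera-tool check at this time
E
python3 stub.py
```

```text
[ 0.61634717 -0.14889112  0.1265054   2.55567372] [-0.38 -0.2   0.25 -1.27 -0.13 -0.4  -0.51 -0.48 -0.04 -0.53  0.2   0.92
  0.21  0.53]
theta -0.5859189313837336
```

```bash
python3 - <<'E'
from h import *
plan([.6113,.1225,.37],frame(172.2),11)
E
```

```text
11 x slide [0.013, 0.0235, 0.0103] twist [1.98, 2.14, -8.34]
[[0.49, -0.1, 0.42], [0.52, -0.09, 0.42], [0.54, -0.07, 0.42], [0.56, -0.06, 0.42], [0.58, -0.03, 0.42], [0.6, -0.01, 0.41], [0.61, 0.01, 0.4], [0.61, 0.04, 0.4], [0.62, 0.07, 0.39], [0.62, 0.1, 0.38], [0.61, 0.12, 0.37]]
```

```bash
python3 -m crank '[{"slide":[0.013,0.0235,0.0103],"twist":[1.98,2.14,-8.34],"grip":0},{"slide":[0.013,0.0235,0.0103],"twist":[1.98,2.14,-8.34],"grip":0},{"slide":[0.013,0.0235,0.0103],"twist":[1.98,2.14,-8.34],"grip":0},{"slide":[0.013,0.0235,0.0103],"twist":[1.98,2.14,-8.34],"grip":0},{"slide":[0.013,0.0235,0.0103],"twist":[1.98,2.14,-8.34],"grip":0},{"slide":[0.013,0.0235,0.0103],"twist":[1.98,2.14,-8.34],"grip":0},{"slide":[0.013,0.0235,0.0103],"twist":[1.98,2.14,-8.34],"grip":0},{"slide":[0.013,0.0235,0.0103],"twist":[1.98,2.14,-8.34],"grip":0},{"slide":[0.013,0.0235,0.0103],"twist":[1.98,2.14,-8.34],"grip":0},{"slide":[0.013,0.0235,0.0103],"twist":[1.98,2.14,-8.34],"grip":0},{"slide":[0.013,0.0235,0.0103],"twist":[1.98,2.14,-8.34],"grip":0},{"slide":[0,0,0],"twist":[0,0,0],"grip":0}]'
python3 - <<'E'
from h import *
from rig import arm,imaging
for i in range(2): w=imaging.get_image('wrist')
s=arm.observe(); print(s['eef_pos'],R.from_rotvec(s['tcp_rot']).as_matrix().round(3).tolist(),s['joint_pos'].round(2)); pickle.dump((w,s),open('w3.pkl','wb'))
cv2.imwrite('pics/w3.png',w['color'])
print(proj(w,[[.6113,.1225,.048],[.6113,.1225,.094]]))
E
```

```text
clock: 3.25
eef_pos: [0.6138, 0.1173, 0.3697]
tcp_rot: [-0.226, -3.132, -0.003]
force: [0.4, -0.3, -0.6]
gripper_width: 0.0871
gripper_force: 0.0
[0.61471168 0.11439939 0.37052921] [[-0.989, 0.149, 0.002], [0.149, 0.989, -0.0], [-0.002, 0.0, -1.0]] [ 0.3   0.54 -0.79  1.66  0.42  1.12  0.82]
[[292.1998695  194.87471667]
 [293.33187249 208.99489049]]
```

View pics/w3.png

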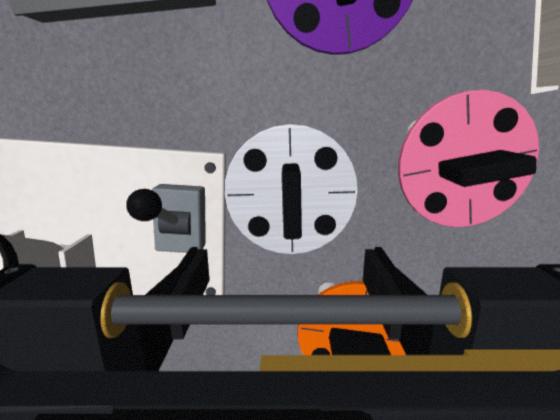

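```bash
python3 - <<'E'
from h import *
from rig import arm
w,s=pickle.load(open('w3.pkl','rb'))
q=[plane(w,p,.048) for p in((292.5,250),(290,128),(356,191.3),(228,194.5),(291.2,192.8),(291,189.5))]
for a in q: print(a.round(4))
e=q[1]-q[0];g=q[3]-q[2];print(np.degrees(np.arctan2(e[1],e[0])),np.degrees(np.arctan2(g[1],g[0])))
ph=np.linspace(0,6.28,200); c=q[4]
r=proj(w,np.c_[c[0]+.065*np.cos(ph),c[1]+.065*np.sin(ph),0*ph+.048]); print(r.min(0),r.max(0))
s=arm.observe();print(s['eef_pos'])
E
```

```text
[0.6692 0.1146 0.048 ]
[0.5486 0.1293 0.048 ]
[0.6168 0.1841 0.048 ]
[0.6018 0.0609 0.048 ]
[0.6091 0.1218 0.048 ]
[0.6058 0.1221 0.048 ]
173.05690527918244 -96.9254131414909
[223.98967161 123.36538039] [358.42068253 253.9930292 ]
[0.61471168 0.11439939 0.37052921]
```

```bash
python3 - <<'E'
from h import *
plan([.610,.122,.24],frame(172.8),5)
E
```

```text
5 x slide [0.0012, 0.0014, 0.0261] twist [-0.0, 0.02, -0.27]
[[0.61, 0.12, 0.34], [0.61, 0.12, 0.32], [0.61, 0.12, 0.29], [0.61, 0.12, 0.27], [0.61, 0.12, 0.24]]
```

```bash
python3 -m crank '[{"slide":[0.0012,0.0014,0.0261],"twist":[0,0.02,-0.27],"grip":0},{"slide":[0.0012,0.0014,0.0261],"twist":[0,0.02,-0.27],"grip":0},{"slide":[0.0012,0.0014,0.0261],"twist":[0,0.02,-0.27],"grip":0},{"slide":[0.0012,0.0014,0.0261],"twist":[0,0.02,-0.27],"grip":0},{"slide":[0.0012,0.0014,0.0261],"twist":[0,0.02,-0.27],"grip":0},{"slide":[0,0,0],"twist":[0,0,0],"grip":0}]'
python3 - <<'E'
from h import *
plan([.610,.122,.24],frame(172.8),1)
E
```

```text
clock: 4.1
eef_pos: [0.6092, 0.1212, 0.2388]
tcp_rot: [-0.198, -3.132, 0.003]
force: [0.3, 0.7, 0.6]
gripper_width: 0.0869
gripper_force: 0.0
1 x slide [-0.0007, 0.0009, -0.0012] twist [-0.11, -0.16, -0.02]
[[0.61, 0.12, 0.24]]
```

```bash
python3 -m crank '[{"slide":[0,0,-0.0005],"twist":[0,0,0],"grip":255},{"slide":[0,0,0],"twist":[0,0,0],"grip":255},{"slide":[0,0,0],"twist":[0,0,0],"grip":255},{"slide":[0,0,0],"twist":[0,0,0],"grip":255},{"slide":[0,0,0],"twist":[0,0,0],"grip":255},{"slide":[0,0,0],"twist":[0,0,0],"grip":255}]'
python3 - <<'E'
from h import *
from rig import arm,imaging
w=imaging.get_image('wrist'); s=arm.observe(); pickle.dump((w,s),open('w4.pkl','wb')); cv2.imwrite('pics/w4.png',w['color'])
print(s['eef_pos'],R.from_rotvec(s['tcp_rot']).as_euler('xyz',degrees=True))
E
```

```text
clock: 4.85
eef_pos: [0.6092, 0.1237, 0.2407]
tcp_rot: [-0.192, -3.135, -0.001]
force: [-0.5, -0.9, -0.4]
gripper_width: 0.0349
gripper_force: 0.0
[0.60921541 0.12365921 0.24066862] [ 1.79966417e+02 -2.91589778e-02  1.73004340e+02]
```

View pics/w4.png

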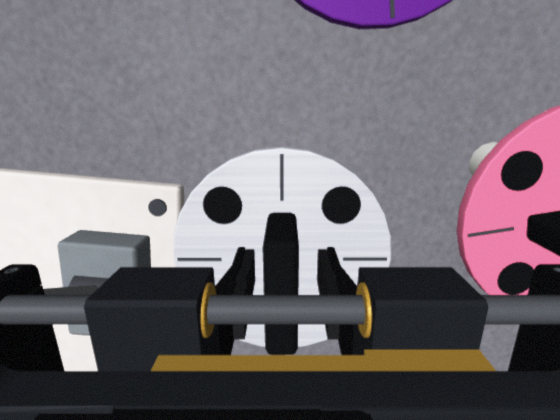

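```bash
python3 -m crank '[{"slide":[0,0,0],"twist":[0,0,0],"grip":255},{"slide":[0,0,0],"twist":[0,0,0],"grip":255},{"slide":[0,0,0],"twist":[0,0,0],"grip":255},{"slide":[0,0,0],"twist":[0,0,0],"grip":255}]'
python3 - <<'E'
from h import *
w,s=pickle.load(open('w4.pkl','rb')); RT=R.from_rotvec(s['tcp_rot'])
for p in((282,200),(282,154),(180,259),(385,259),(282,259),(281.5,149)): 
    q=plane(w,p,.048); print(p,q.round(4),RT.inv().apply(q-s['eef_pos']).round(4))
E
```

```text
clock: 5.4
eef_pos: [0.6092, 0.1232, 0.2404]
tcp_rot: [-0.192, -3.135, 0.0]
force: [-0.6, -0.5, -1.3]
gripper_width: 0.0161
gripper_force: 29.9
(282, 200) [0.5736 0.1259 0.048 ] [ 0.0355 -0.0022  0.1927]
(282, 154) [0.5484 0.1291 0.048 ] [ 0.0609 -0.0021  0.1927]
(180, 259) [0.6022 0.0616 0.048 ] [-0.0007 -0.0625  0.1926]
(385, 259) [0.6169 0.1818 0.048 ] [-0.0006  0.0586  0.1927]
(282, 259) [0.6095 0.1214 0.048 ] [-0.0007 -0.0023  0.1927]
(281.5, 149) [0.5457 0.1291 0.048 ] [ 0.0636 -0.0024  0.1927]
```

```bash
cat > tgt.py <<'E'
from h import *
st=np.load('stub.npy'); seat=np.array([.6166,-.1485,.129]); a=R.from_euler('z',M[2]).apply([-np.sin(.5),0,np.cos(.5)])
Rt=R.from_rotvec(a*(st[3]+np.pi/2))*frame(np.degrees(M[2])+90,.5,M[2]+np.pi)
off=np.array([-.001,0,.2404])
def tcp(d,s=seat,Rx=Rt): return s+d*a-Rx.apply(off)
E
python3 - <<'E'
from tgt import *
from rig import arm
s=arm.observe();R0=R.from_rotvec(s['tcp_rot']); p=np.array(s['eef_pos'])+[0,0,.18]
print(tcp(.1),Rt.as_matrix().round(2).tolist())
plan(tcp(.1),Rt,8,(p,R0))
E
```

```text
[ 0.45654613 -0.1130692   0.42732964] [[-0.6, 0.65, 0.47], [0.7, 0.71, -0.1], [-0.4, 0.27, -0.88]]
8 x slide [0.0052, -0.0352, -0.0054] twist [-0.9, -3.54, 4.75]
[[0.6, 0.09, 0.43], [0.59, 0.06, 0.43], [0.57, 0.02, 0.43], [0.55, -0.01, 0.44], [0.53, -0.04, 0.44], [0.51, -0.06, 0.43], [0.48, -0.09, 0.43], [0.46, -0.11, 0.43]]
```

```bash
python3 -m crank '[{"slide":[0,0,-0.045],"twist":[0,0,0],"grip":255},{"slide":[0,0,-0.045],"twist":[0,0,0],"grip":255},{"slide":[0,0,-0.045],"twist":[0,0,0],"grip":255},{"slide":[0,0,-0.045],"twist":[0,0,0],"grip":255},{"slide":[0.0052,-0.0352,-0.0054],"twist":[-0.9,-3.54,4.75],"grip":255},{"slide":[0.0052,-0.0352,-0.0054],"twist":[-0.9,-3.54,4.75],"grip":255},{"slide":[0.0052,-0.0352,-0.0054],"twist":[-0.9,-3.54,4.75],"grip":255},{"slide":[0.0052,-0.0352,-0.0054],"twist":[-0.9,-3.54,4.75],"grip":255},{"slide":[0.0052,-0.0352,-0.0054],"twist":[-0.9,-3.54,4.75],"grip":255},{"slide":[0.0052,-0.0352,-0.0054],"twist":[-0.9,-3.54,4.75],"grip":255},{"slide":[0.0052,-0.0352,-0.0054],"twist":[-0.9,-3.54,4.75],"grip":255},{"slide":[0.0052,-0.0352,-0.0054],"twist":[-0.9,-3.54,4.75],"grip":255}]'
python3 -m crank '[{"slide":[0,0,0],"twist":[0,0,0],"grip":255},{"slide":[0,0,0],"twist":[0,0,0],"grip":255}]'
python3 - <<'E'
from tgt import *
from rig import arm,imaging
w=imaging.get_image('wrist'); d={n:imaging.get_image(n) for n in('scene','side')}; pickle.dump((w,d),open('w5.pkl','wb'))
plan(tcp(.1),Rt,1); s=arm.observe(); print(s['joint_pos'].round(2),s['force'])
A=cv2.resize(w['color'],(400,300)); 
def cr(im,x,y,x2,y2,k): return cv2.resize(im[y:y2,x:x2],None,fx=k,fy=k,interpolation=cv2.INTER_CUBIC)
B=cr(d['side']['color'],240,100,340,175,4); C=cr(d['scene']['color'],215,210,315,285,4)
cv2.imwrite('pics/w5.png',np.vstack([np.hstack([A,B]),np.hstack([C,np.zeros_like(B)])]))
E
```

```text
clock: 6.9
eef_pos: [0.4553, -0.113, 0.4262]
tcp_rot: [1.034, 2.438, 0.127]
force: [-0.1, 0.5, -3.6]
gripper_width: 0.0158
gripper_force: 30.0
clock: 7.15
eef_pos: [0.4568, -0.112, 0.427]
tcp_rot: [1.03, 2.44, 0.128]
force: [0.2, 0.6, -4.6]
gripper_width: 0.0158
gripper_force: 30.0
1 x slide [-0.0002, -0.0016, -0.0003] twist [0.16, -0.12, 0.11]
[[0.46, -0.11, 0.43]]
[ 0.84  0.06 -0.71  2.08  0.15  0.52  0.8 ] [ 0.37378184 -0.3551501  -4.15570382]
```

View pics/w5.png

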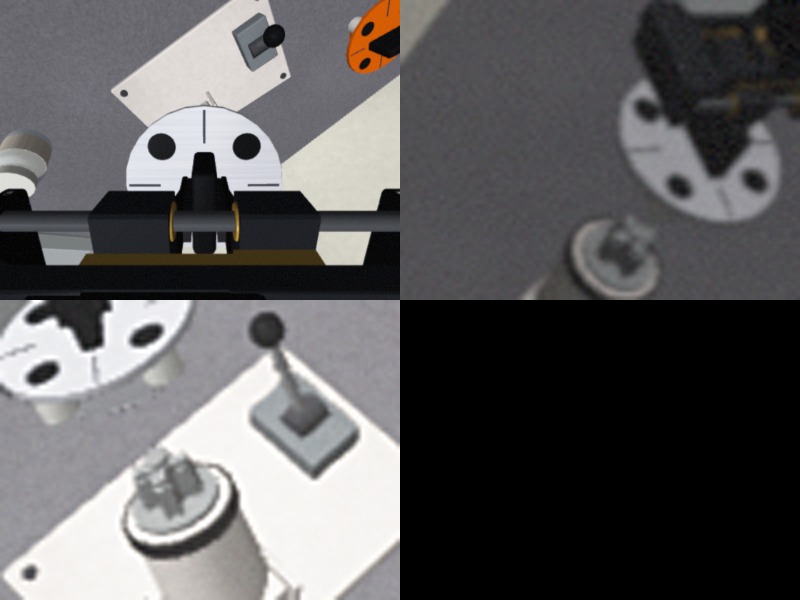

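```bash
python3 -m crank '[{"slide":[0,-0.0005,0.012],"twist":[0,0,0],"grip":255},{"slide":[0,-0.0005,0.012],"twist":[0,0,0],"grip":255},{"slide":[0,0,0.012],"twist":[0,0,0],"grip":255},{"slide":[0,0,0.012],"twist":[0,0,0],"grip":255},{"slide":[0,0,0.008],"twist":[0,0,0],"grip":255},{"slide":[0,0,0],"twist":[0,0,0],"grip":255},{"slide":[0,0,0],"twist":[0,0,0],"grip":255}]'
python3 - <<'E'
from tgt import *
from rig import arm
plan(tcp(.035),Rt,1); s=arm.observe(); print(s['force'].round(1),s['wrist_torque'].round(2),R.from_rotvec(s['tcp_rot']).inv().apply(s['force']).round(1))
E
```

```text
clock: 8.18
eef_pos: [0.4827, -0.1189, 0.3782]
tcp_rot: [1.03, 2.438, 0.127]
force: [0.3, -0.3, -3.5]
gripper_width: 0.0156
gripper_force: 30.0
1 x slide [0.0, 0.0001, 0.009] twist [0.11, -0.04, 0.02]
[[0.49, -0.12, 0.37]]
[ 0.3 -0.3 -3.5] [0.21 0.94 0.04] [ 1.  -0.9  3.3]
```

```bash
python3 -m crank '[{"slide":[0,0,0.004],"twist":[0,0,0],"grip":255},{"slide":[0,0,0.004],"twist":[0,0,0],"grip":255},{"slide":[0,0,0.003],"twist":[0,0,0],"grip":255},{"slide":[0,0,0.003],"twist":[0,0,0],"grip":255},{"slide":[0,0,0],"twist":[0,0,0],"grip":255}]'
python3 - <<'E'
from tgt import *
from rig import arm
plan(tcp(.0),Rt,1); s=arm.observe(); r=R.from_rotvec(s['tcp_rot']).inv(); print(r.apply(s['force']).round(1),r.apply(s['wrist_torque']).round(2))
E
```

```text
clock: 8.8
eef_pos: [0.4891, -0.1206, 0.3653]
tcp_rot: [1.031, 2.439, 0.127]
force: [0.6, 0.1, -3.3]
gripper_width: 0.0155
gripper_force: 30.0
1 x slide [-0.0002, 0.0005, 0.0296] twist [0.07, -0.08, 0.01]
[[0.5, -0.12, 0.34]]
[ 1.  -0.4  3.2] [0.47 0.8  0.06]
```

No contact yet, 29.6 mm to go: entering the lead-in.

```bash
python3 -m crank '[{"slide":[0,0,0.002],"twist":[0,0,0],"grip":255},{"slide":[0,0,0.002],"twist":[0,0,0],"grip":255},{"slide":[0,0,0.002],"twist":[0,0,0],"grip":255},{"slide":[0,0,0],"twist":[0,0,0],"grip":255}]'
python3 - <<'E'
from tgt import *
from rig import arm
plan(tcp(.0),Rt,1); s=arm.observe(); r=R.from_rotvec(s['tcp_rot']).inv(); print(r.apply(s['force']).round(1),r.apply(s['wrist_torque']).round(2))
E
```

```text
clock: 9.3
eef_pos: [0.4919, -0.1209, 0.3612]
tcp_rot: [1.03, 2.438, 0.126]
force: [-7.2, 1.9, 5.7]
gripper_width: 0.016
gripper_force: 30.0
1 x slide [0.0001, 0.0001, 0.0246] twist [0.05, 0.01, 0.03]
[[0.5, -0.12, 0.34]]
[ 3.4 -1.8 -8.5] [0.85 1.24 0.07]
```

```bash
cat > st.py <<'E'
from tgt import *
from rig import arm
s=arm.observe(); r=R.from_rotvec(s['tcp_rot']).inv(); print('F',r.apply(s['force']).round(1),'M',r.apply(s['wrist_torque']).round(2)); plan(tcp(.0),Rt,1)
E
python3 -m crank '[{"slide":[0.0005,-0.0003,0],"twist":[0,0,0],"grip":255},{"slide":[0.0005,-0.0004,0],"twist":[0,0,0],"grip":255},{"slide":[0,0,0],"twist":[0,0,0],"grip":255}]'
python3 st.py
python3 -m crank '[{"slide":[0,0,0],"twist":[0,0,1],"grip":255},{"slide":[0,0,0],"twist":[0,0,1],"grip":255},{"slide":[0,0,0],"twist":[0,0,0],"grip":255}]'
python3 st.py
```

```text
clock: 9.68
eef_pos: [0.4912, -0.1208, 0.3609]
tcp_rot: [1.03, 2.437, 0.127]
force: [-5.5, 0.6, 6.3]
gripper_width: 0.0157
gripper_force: 30.0
F [ 1.2 -1.5 -8.1] M [0.69 0.93 0.02]
1 x slide [-0.0004, 0.0005, 0.0247] twist [0.13, 0.08, 0.03]
[[0.5, -0.12, 0.34]]
clock: 10.05
eef_pos: [0.4908, -0.1209, 0.3594]
tcp_rot: [1.074, 2.422, 0.139]
force: [0.4, 0.5, -4.1]
gripper_width: 0.0157
gripper_force: 30.0
F [ 1.7 -0.5  3.7] M [0.39 0.77 0.08]
1 x slide [-0.0012, 0.0013, 0.0236] twist [0.09, -0.08, -1.99]
[[0.5, -0.12, 0.34]]
```

```bash
python3 -m crank '[{"slide":[0,0,0.002],"twist":[0,0,0],"grip":255},{"slide":[0,0,0.002],"twist":[0,0,0],"grip":255},{"slide":[0,0,0],"twist":[0,0,0],"grip":255}]'
python3 st.py
```

```text
clock: 10.42
eef_pos: [0.4928, -0.1213, 0.3559]
tcp_rot: [1.074, 2.422, 0.139]
force: [0.8, 0.2, -4.9]
gripper_width: 0.0155
gripper_force: 30.0
F [ 1.6 -0.7  4.6] M [0.34 0.76 0.01]
1 x slide [-0.0012, 0.0012, 0.0195] twist [0.08, -0.09, -1.99]
[[0.5, -0.12, 0.34]]
```

```bash
python3 -m crank '[{"slide":[0,0,0.003],"twist":[0,0,0],"grip":255},{"slide":[0,0,0.003],"twist":[0,0,0],"grip":255},{"slide":[0,0,0.003],"twist":[0,0,0],"grip":255},{"slide":[0,0,0.002],"twist":[0,0,0],"grip":255},{"slide":[0,0,0],"twist":[0,0,0],"grip":255}]'
python3 st.py
```

```text
clock: 11.05
eef_pos: [0.4979, -0.1225, 0.3464]
tcp_rot: [1.074, 2.422, 0.139]
force: [0.9, 1.4, -4.7]
gripper_width: 0.0159
gripper_force: 30.0
F [2.4 0.2 4.4] M [0.32 0.78 0.05]
1 x slide [-0.0011, 0.0012, 0.0086] twist [0.08, -0.07, -1.99]
[[0.5, -0.12, 0.34]]
```

```bash
python3 -m crank '[{"slide":[0,0,0.002],"twist":[0,0,0],"grip":255},{"slide":[0,0,0.002],"twist":[0,0,0],"grip":255},{"slide":[0,0,0.002],"twist":[0,0,0],"grip":255},{"slide":[0,0,0],"twist":[0,0,0],"grip":255}]'
python3 st.py
python3 -m crank '[{"slide":[0,0,0.001],"twist":[0,0,0],"grip":255},{"slide":[0,0,0.001],"twist":[0,0,0],"grip":255},{"slide":[0,0,0],"twist":[0,0,0],"grip":255}]'
python3 st.py
```

```text
clock: 11.55
eef_pos: [0.5007, -0.1231, 0.3412]
tcp_rot: [1.074, 2.422, 0.139]
force: [0.8, 0.8, -5.0]
gripper_width: 0.0154
gripper_force: 30.0
F [ 2.1 -0.3  4.7] M [0.28 0.74 0.06]
1 x slide [-0.001, 0.0012, 0.0027] twist [0.08, -0.06, -2.0]
[[0.5, -0.12, 0.34]]
clock: 11.92
eef_pos: [0.5012, -0.123, 0.3402]
tcp_rot: [1.074, 2.421, 0.137]
force: [-6.5, 1.1, 4.4]
gripper_width: 0.0158
gripper_force: 30.0
F [ 2.7 -2.4 -7. ] M [0.6  1.2  0.11]
1 x slide [-0.0012, 0.0011, 0.0016] twist [0.03, -0.02, -1.97]
[[0.5, -0.12, 0.34]]
```

```bash
python3 -m crank '[{"slide":[0,0,0.001],"twist":[0,0,0],"grip":255},{"slide":[0,0,0],"twist":[0,0,0],"grip":255},{"slide":[0,0,0],"twist":[0,0,0],"grip":255}]'
python3 st.py
python3 -m crank '[{"slide":[0,0,-0.001],"twist":[0,0,0],"grip":255},{"slide":[0,0,0],"twist":[0,0,0],"grip":0},{"slide":[0,0,0],"twist":[0,0,0],"grip":0},{"slide":[0,0,0],"twist":[0,0,0],"grip":0},{"slide":[0,0,0],"twist":[0,0,0],"grip":0},{"slide":[0,0,0],"twist":[0,0,0],"grip":0},{"slide":[0,0,0],"twist":[0,0,0],"grip":0},{"slide":[0,0,0],"twist":[0,0,0],"grip":0},{"slide":[0,0,0],"twist":[0,0,0],"grip":0}]'
python3 st.py
```

```text
clock: 12.3
eef_pos: [0.5013, -0.1228, 0.3401]
tcp_rot: [1.073, 2.421, 0.136]
force: [-14.7, 4.2, 13.6]
gripper_width: 0.0158
gripper_force: 30.0
F [  6.1  -3.2 -19.3] M [0.96 1.6  0.05]
1 x slide [-0.0013, 0.0009, 0.0015] twist [-0.01, 0.02, -1.95]
[[0.5, -0.12, 0.34]]
clock: 13.42
eef_pos: [0.5016, -0.1233, 0.3396]
tcp_rot: [1.074, 2.421, 0.139]
force: [0.3, -0.3, -0.3]
gripper_width: 0.0844
gripper_force: 0.0
F [-0.3 -0.1  0.4] M [ 0.21  0.37 -0.  ]
1 x slide [-0.001, 0.0013, 0.0008] twist [0.08, -0.05, -2.0]
[[0.5, -0.12, 0.34]]
```

```bash
python3 -m crank '[{"slide":[0,0,-0.015],"twist":[0,0,0],"grip":0},{"slide":[0,0,-0.025],"twist":[0,0,0],"grip":0},{"slide":[0,0,-0.03],"twist":[0,0,0],"grip":0},{"slide":[0,0,-0.04],"twist":[0,0,0],"grip":0},{"slide":[0,0,0],"twist":[0,0,0],"grip":0},{"slide":[0,0,0],"twist":[0,0,0],"grip":0}]'
python3 - <<'E'
from tgt import *
from fit import T
from rig import arm,imaging
d={n:imaging.get_image(n) for n in('wrist','scene','side')}; pickle.dump(d,open('w6.pkl','wb'))
def cr(im,x,y,x2,y2,k): return cv2.resize(im[y:y2,x:x2],None,fx=k,fy=k,interpolation=cv2.INTER_CUBIC)
ph=np.linspace(0,6.28,60); s0=np.array([.6166,-.1485,.13])
F0=R.from_euler('z',M[2])*R.from_euler('y',-.5)
for n in d:  # predicted disc top outline, if fully home
    for q in proj(d[n],s0+F0.apply(np.c_[.065*np.cos(ph),.065*np.sin(ph),0*ph+.048])): cv2.circle(d[n]['color'],(int(q[0]+.5),int(q[1]+.5)),0,(0,0,255),-1)
A=cv2.resize(d['wrist']['color'],(400,300)); B=cr(d['side']['color'],240,120,340,195,4); C=cr(d['scene']['color'],215,210,315,285,4)
cv2.imwrite('pics/w6.png',np.vstack([np.hstack([A,B]),np.hstack([C,np.zeros_like(B)])]))
p=T(M,[[-.125,.145,.38]])[0]; print(p); plan(p,frame(np.degrees(M[2])+90),8)
E
```

```text
clock: 14.18
eef_pos: [0.4498, -0.1125, 0.4357]
tcp_rot: [1.074, 2.422, 0.138]
force: [0.3, 0.4, 0.1]
gripper_width: 0.0873
gripper_force: 0.0
[0.54515934 0.01636441 0.38      ]
8 x slide [0.0134, 0.0152, 0.0075] twist [3.3, 1.68, 6.66]
[[0.46, -0.09, 0.43], [0.46, -0.07, 0.42], [0.47, -0.06, 0.41], [0.49, -0.04, 0.41], [0.5, -0.02, 0.4], [0.51, -0.01, 0.39], [0.53, 0.0, 0.39], [0.55, 0.02, 0.38]]
```

View pics/w6.png

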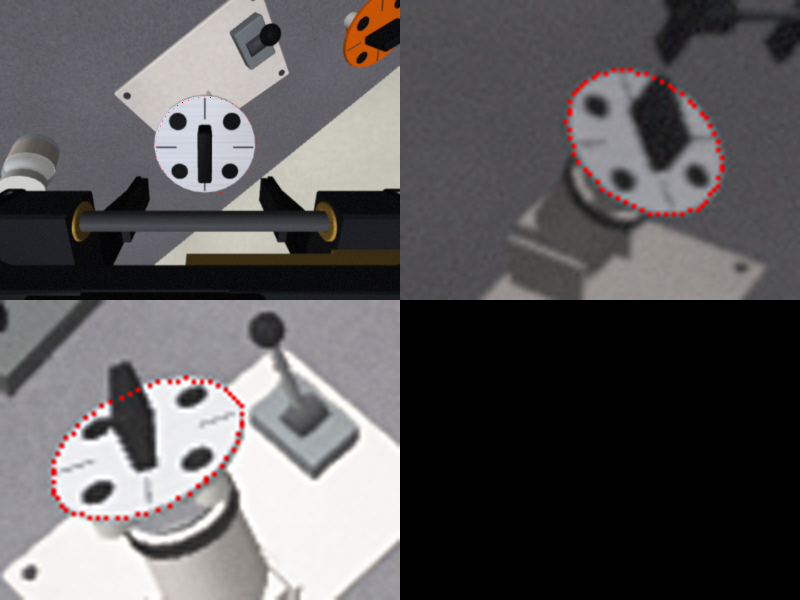

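```bash
python3 -m crank '[{"slide":[0.0134,0.0152,0.0075],"twist":[3.3,1.68,6.66],"grip":0},{"slide":[0.0134,0.0152,0.0075],"twist":[3.3,1.68,6.66],"grip":255},{"slide":[0.0134,0.0152,0.0075],"twist":[3.3,1.68,6.66],"grip":255},{"slide":[0.0134,0.0152,0.0075],"twist":[3.3,1.68,6.66],"grip":255},{"slide":[0.0134,0.0152,0.0075],"twist":[3.3,1.68,6.66],"grip":255},{"slide":[0.0134,0.0152,0.0075],"twist":[3.3,1.68,6.66],"grip":255},{"slide":[0.0134,0.0152,0.0075],"twist":[3.3,1.68,6.66],"grip":255},{"slide":[0.0134,0.0152,0.0075],"twist":[3.3,1.68,6.66],"grip":255},{"slide":[0,0,0],"twist":[0,0,0],"grip":255},{"slide":[0,0,0],"twist":[0,0,0],"grip":255},{"slide":[0,0,0],"twist":[0,0,0],"grip":255}]'
python3 - <<'E'
from h import *
from fit import T
plan(T(M,[[-.125,.145,.28]])[0],frame(np.degrees(M[2])+90),4)
E
```

```text
clock: 15.7
eef_pos: [0.5445, 0.0161, 0.3812]
tcp_rot: [2.444, 1.97, 0.0]
force: [1.0, -0.2, 0.4]
gripper_width: 0.0016
gripper_force: 0.0
4 x slide [0.0001, 0.0001, 0.0253] twist [0.03, 0.02, 0.01]
[[0.54, 0.02, 0.36], [0.54, 0.02, 0.33], [0.55, 0.02, 0.31], [0.55, 0.02, 0.28]]
```

```bash
python3 -m crank '[{"slide":[0,0,0.0253],"twist":[0,0,0],"grip":255},{"slide":[0,0,0.0253],"twist":[0,0,0],"grip":255},{"slide":[0,0,0.0253],"twist":[0,0,0],"grip":255},{"slide":[0,0,0.0253],"twist":[0,0,0],"grip":255},{"slide":[0,0,0],"twist":[0,0,0],"grip":255}]'
python3 -m crank '[{"slide":[0,0.008,0],"twist":[0,0,0],"grip":255},{"slide":[0,0.008,0],"twist":[0,0,0],"grip":255},{"slide":[0,0.008,0],"twist":[0,0,0],"grip":255},{"slide":[0,0.008,0],"twist":[0,0,0],"grip":255},{"slide":[0,0.008,0],"twist":[0,0,0],"grip":255},{"slide":[0,0.008,0],"twist":[0,0,0],"grip":255},{"slide":[0,0.008,0],"twist":[0,0,0],"grip":255},{"slide":[0,0.008,0],"twist":[0,0,0],"grip":255},{"slide":[0,0.008,0],"twist":[0,0,0],"grip":255},{"slide":[0,0.008,0],"twist":[0,0,0],"grip":255}]'
```

```text
clock: 16.32
eef_pos: [0.5442, 0.0158, 0.2788]
tcp_rot: [2.446, 1.971, -0.004]
force: [-0.4, 0.3, 0.2]
gripper_width: 0.0006
gripper_force: 0.0
clock: 17.58
eef_pos: [0.6239, -0.0008, 0.28]
tcp_rot: [2.445, 1.97, 0.001]
force: [-0.6, -0.5, 0.4]
gripper_width: 0.0
gripper_force: 0.3
```

```bash
python3 -m crank '[{"slide":[0,0.005,0],"twist":[0,0,0],"grip":255},{"slide":[0,0.004,0],"twist":[0,0,0],"grip":255},{"slide":[0,0.003,0],"twist":[0,0,0],"grip":255},{"slide":[0,0,0],"twist":[0,0,0],"grip":255}]'
```

```text
clock: 18.08
eef_pos: [0.6353, -0.0032, 0.2802]
tcp_rot: [2.445, 1.97, 0.002]
force: [-0.7, 0.1, 0.5]
gripper_width: 0.0004
gripper_force: 0.0
```

```bash
python3 -m crank '[{"slide":[0,0.003,0],"twist":[0,0,0],"grip":255},{"slide":[0,0.003,0],"twist":[0,0,0],"grip":255},{"slide":[0,0,0],"twist":[0,0,0],"grip":255}]'
python3 -m crank '[{"slide":[0,0.002,0],"twist":[0,0,0],"grip":255},{"slide":[0,0.002,0],"twist":[0,0,0],"grip":255},{"slide":[0,0,0],"twist":[0,0,0],"grip":255}]'
python3 - <<'E'
from h import *
from rig import imaging
d={n:imaging.get_image(n) for n in('wrist','scene','side')}
def cr(im,x,y,x2,y2,k): return cv2.resize(im[y:y2,x:x2],None,fx=k,fy=k,interpolation=cv2.INTER_CUBIC)
A=cv2.resize(d['wrist']['color'],(400,300)); B=cr(d['side']['color'],220,120,340,210,10/3); C=cr(d['scene']['color'],235,195,335,270,4)
cv2.imwrite('pics/w7.png',np.vstack([np.hstack([A,B]),np.hstack([C,np.zeros_like(A)])]))
E
```

```text
clock: 18.45
eef_pos: [0.6412, -0.0045, 0.2802]
tcp_rot: [2.445, 1.97, 0.002]
force: [0.0, 0.1, -0.8]
gripper_width: 0.0005
gripper_force: 0.1
clock: 18.82
eef_pos: [0.6446, -0.0052, 0.2801]
tcp_rot: [2.445, 1.971, -0.0]
force: [-3.3, 0.6, 0.3]
gripper_width: 0.0005
gripper_force: 1.1
```

View pics/w7.png

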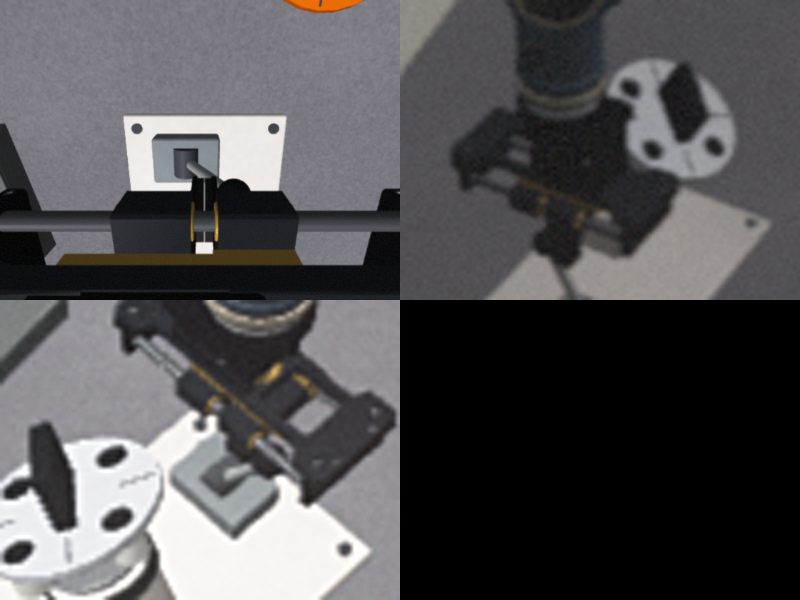

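```bash
python3 -m crank '[{"slide":[0,0.001,0],"twist":[0,0,0],"grip":255},{"slide":[0,0.001,0],"twist":[0,0,0],"grip":255},{"slide":[0,0,0],"twist":[0,0,0],"grip":255}]'
python3 -m crank '[{"slide":[0,-0.01,0],"twist":[0,0,0],"grip":255},{"slide":[0,-0.02,0],"twist":[0,0,0],"grip":255},{"slide":[0,0,-0.03],"twist":[0,0,0],"grip":255},{"slide":[0,0,-0.05],"twist":[0,0,0],"grip":255},{"slide":[0,-0.03,-0.05],"twist":[0,0,0],"grip":255},{"slide":[0,-0.05,-0.03],"twist":[0,0,0],"grip":255},{"slide":[0,-0.05,0],"twist":[0,0,0],"grip":255},{"slide":[0,0,0],"twist":[0,0,0],"grip":255},{"slide":[0,0,0],"twist":[0,0,0],"grip":255}]'
python3 - <<'E'
from h import *
from fit import T
from rig import imaging
d={n:imaging.get_image(n) for n in('wrist','scene','side')}
tl=lambda q:[-.04+.085*np.sin(q-.5),.145,.034+.085*np.cos(q-.5)]
ph=np.linspace(0,6.28,60); s0=np.array([.6166,-.1485,.13]); F0=R.from_euler('z',M[2])*R.from_euler('y',-.5)
for n in d:
    for q in proj(d[n],np.vstack([T(M,[tl(.9),tl(1.)]),s0+F0.apply(np.c_[.065*np.cos(ph),.065*np.sin(ph),0*ph+.048])])): cv2.circle(d[n]['color'],(int(q[0]+.5),int(q[1]+.5)),0,(0,0,255),-1)
def cr(im,x,y,x2,y2,k): return cv2.resize(im[y:y2,x:x2],None,fx=k,fy=k,interpolation=cv2.INTER_CUBIC)
A=cv2.resize(d['wrist']['color'],(400,300)); B=cr(d['side']['color'],220,130,340,220,10/3); C=cr(d['scene']['color'],220,200,340,290,10/3)
cv2.imwrite('pics/w8.png',np.vstack([np.hstack([A,B]),np.hstack([C,np.zeros_like(A)])]))
E
```

```text
clock: 19.35
eef_pos: [0.6456, -0.0052, 0.2799]
tcp_rot: [-2.445, -1.971, 0.005]
force: [-7.4, 0.2, 3.7]
gripper_width: 0.0004
gripper_force: 3.7
clock: 20.48
eef_pos: [0.4908, 0.0281, 0.4405]
tcp_rot: [2.444, 1.968, 0.004]
force: [0.6, -0.6, 0.2]
gripper_width: 0.0003
gripper_force: 0.0
```

View pics/w8.png

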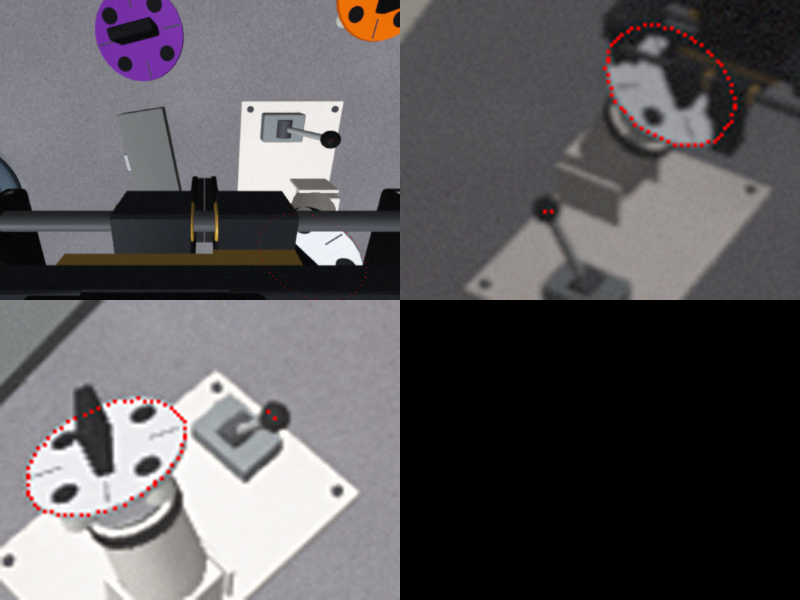

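The lever is at its stop and the carousel is home. The gripper is clear of everything, so I'm handing in.

```bash
python3 -c "
from rig import arm
print(arm.finish_job())"
```

```text
the job is handed in; nothing more can be done
None
```

The job is handed in at about 20.6 s: the carousel sits flush on the stub, the lock lever is over at its stop, and the gripper has let go and is clear of everything. The hand-in gave no verdict, so this rests on the last camera views and the force readings.

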